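Latch the sliding lid of a paint box

ROBOT

A 6-joint arm with a two-finger parallel gripper is mounted at the origin on the work surface. World frame = base frame: x ahead of the robot, y to its left, z up, the work surface at z = 0. Lengths are in m, angles in rad, forces in N, time in s.
With the tool pointing down it reaches from about 0.35 to 0.775 m from the base axis. Payload 5.5 kg.
Tool frame: the origin (TCP) lies at the very end of the fingers, on their centre line; the grasp point (between the pads) lies 19 mm behind it; z points along the fingers, y is the line along which they close (so a half turn about z gives the same grasp; the last joint's range is limited). The gripper opens to 85 mm and grips with 20 to 120 N. Pads are 22 mm wide; open, the fingers measure 114 mm over their backs; the gripper's body (76 mm by 85 mm) begins 54 mm behind the grasp point. The pads swing forward as they close: fully open they stand 13 mm farther back than shut.
Start: joints at [-1.378, 0.313, 0.046, 1.304, 0, 1.431], TCP at [0.188, -0.543, 0.231] pointing down, gripper open.
Joint ranges: [-2.76, 2.76], [-0.86, 1.69], [-1.03, 1.26], [-2.2, 2.34], [-1.47, 1.5], [-3.14, 3.14]. Speed limits (rad/s): [2.57, 2.57, 3.14, 3.14, 3.14, 3.14].

INTERFACE

Orientations are given as a unit quaternion [w, x, y, z].
In Python, from workcell import env gives the robot as it stands. The module is installed in compiled form; this text tells all that it offers.
- The arm moves only by the tool jog_arm, never from a script. Its arguments are lists of equal length, an entry for each row: "gripper": the opening, from 0 (shut) to 1 (fully open); "offset": the shift along the world's x, y, z in cm, a list of three; "twist": the turn about the world's z in degrees. In form: {"gripper": [gripper, ...], "offset": [[dx, dy, dz], ...], "twist": [twist, ...]}. A call has exactly 8 rows; each row is the pose to reach, as a shift and turn from the pose commanded when the call began; what a row does not reach only later rows make up. A row lasts 1/8 s, in which the tool goes at most 62.5 mm and 10.7 degrees, less where a joint would pass 70% of its speed; a pose out of reach is approached as far as the arm can. A call with a gripper value outside its range is refused whole. The fingers move at their own pace and stop on an object; "squeeze" is the grip in N (left out, the last holds). Time passes only in rows, so rows that repeat a pose let the fingers close, or fill a call up. It gives the time, the measured TCP pose, the force, the opening and the grip force at its end, in the units of the state.
- env.get_state(): the state, without advancing time (a new reading comes with each control period).
- env.read_camera(name): name is "scene" or "side" or "wrist"; returns a dict with "image" (384x512x3 uint8, red, green, blue), "z_map" (384x512 float32, m along the optical axis (not along the pixel's ray), 0 where there is no reading), "fovy" (degrees; the focal length in pixels is half the picture's height over the tangent of half this angle, whatever the lens; pixels are square), "cx", "cy" (the principal point, pixels), "distortion" ([k1, k2, p1, p2, k3] as OpenCV has them; the pictures are not rectified), "cam_to_world" (4x4, takes a point from camera to world coordinates). Camera axes: x right, y up, looking along -z (the intrinsics and any distortion apply to the point x, -y, -z); pixel columns grow to the right and rows downward; lengths in m; the calibration is good to about 2 mm. A picture is of the moment at which its call begins.
- env.hand_in(): hands the job in; it is judged then, once.
The state is a dict: "clock": time; "joint_pos": joint angles; "qvel": joint speeds; "tau": joint torques, N m; "tcp_pos": TCP position; "orientation": TCP orientation; "wrist_force": force on the tool from outside, world axes, zero at the start; "ft_torque": the same for the moment, N m; "finger_gap": finger opening in m; "grip_force": force on a finger pad.
Only numpy, scipy, OpenCV 4.12 (cv2) and the standard library are available. Lean on these libraries where they do the work, as an engineer would, in place of code of your own. Each camera call takes 0.05 s, during which the arm holds its last target. There are 200 camera calls.

TASK

Shut the paint box: slide its lid fully home, set the bar of the latch's wire loop down in the slot of the keeper on the lid, and only then push the lever, over its toggle point and right down to its stop, so that the loop holds the lid tight. Do not push the lever before the loop is in its slot, never force either of them, and leave the things on and around the box where they are.

Things in the scene. Friction and masses are not known exactly. Their poses are not given: they have to be found in the camera images.
- box: Wooden paint box, 340 x 220 x 70 mm, fixed. Origin: centre of its underside; x along its length from the latch end to the end where the lid slides out; y across; z up. Box coordinates below are in this frame, in mm. From x -170 to -30 its top is a fixed deck at z 70; the lid covers the rest. The latch lies on the box's plane y = 0 and moves only in that plane.
- lid (a joint): The plywood sliding lid (top at box z 66 mm): 0 = home against its stop, positive = slid open along box +x (m, up to 0.09). It takes about 3 N to slide.
- lid_knob (a point): Point on the axis of the lid's round brass knob, 18 mm above the lid; at box (100, 0, 84) when the lid is home. Neck 14 mm diameter, head 24 mm diameter from 16 to 26 mm above the lid. May be pinched, or pushed from its box +x side.
- keeper_mark (a point): Point fixed on the lid, box (0, 0, 88) when it is home: where the centre of the loop's bar would seat if the keeper were clamped at its middle setting. The steel keeper (24 mm wide in y) was clamped by hand: its true seat lies anywhere up to 6 mm from this point towards box +x or -x. It does not shift; find it by eye or by feel.
- keeper_block (a point): Point fixed on the lid, 16 mm to +x of keeper_mark and 6 mm above it: about the middle of the keeper's flat-topped block. From the true seat, along box x: a post (top 6 mm above the seat, leaning over it) from -11 to -3 mm; pulled to it, the bar slides down into its seat; a slot, 9 mm wide at its mouth, where the bar's centre drops in at +2 to +4.5 mm; the block from +7.8 to +27 mm, its top 6 mm, the slot's floor -3 mm from the seat's height.
- lever (a joint): The latch's steel lever on a y-parallel pin (rad). Range -0.4 to 2.147. 0 = handle 60 degrees above box +x; grows as it swings up and over to box -x: 0.52 = upright, 1.85 = toggle point, 2.147 = its stop, handle along -x, 3 degrees below level. Stays where left when unloaded. Against the hooked loop it needs up to 10 N at lever_push and must be pushed right down to the stop.
- lever_pivot (a point): The axis of the lever's pin, box (-75, 0, 92).
- lever_push (a point): Point on the lever handle's middle line, 60 mm from the pin. The handle is a flat plate, 24 mm wide (box y), 5 mm thick, reaching from 10 to 85 mm from the pin.
- loop (a joint): Hinge of the wire loop on the lever (rad), 20 mm from the lever's pin and 10 degrees ahead of the handle in the lever's sense. The loop's elevation above box +x is the sum of the lever and loop values. It starts raised and stays there by friction; below about 50 degrees of elevation it drops if let go.
- loop_bar (a point): Centre of the loop's cross bar: round, 6 mm diameter, along box y, at the end of two steel wires 36 mm apart, which pass outside the keeper; 84.5 mm from the loop's hinge. The loop stretches up to 18 mm along its length (3.5 N/mm).
- loop_ball (a point): Centre of the loop's grip ball: brass, 16 mm diameter, on a 6 mm stem from the middle of the bar, 30 mm from the bar's centre; with the loop level it lies 15 mm beyond the bar and 26 mm above it. Pinch the ball along box y, fingertips no more than 10 mm below its centre, to clear the keeper and lever. It turns between the fingers as the loop swings: watch the bar.
- tube: Paint tube lying on the deck, 90 x 24 x 16 mm: not part of the job.
- eraser: White eraser on the deck, 45 x 22 x 14 mm: not part of the job.
- water_cup: Glass cup, 72 mm across, 85 mm high, beside the box: not part of the job.
- medium: Amber bottle, 52 mm across, 120 mm high, beyond the latch end of the box: not part of the job.
- tin: Tin can, 70 mm across, 80 mm high, beside the box: not part of the job.
- brush: Paint brush lying along the box, 190 mm long: not part of the job.
- ink_pot: Black ink pot, 48 mm across, 48 mm high: not part of the job.

How it is judged:
On the way, in this order (a step that is already met when the one before it is completed fails the run):
1. the lid is home (value of joint lid below 0.002 m), for 0.2 s.
2. the loop's bar lies in the keeper's slot, with the lever not yet thrown and the lid home (x of loop_bar in the frame of keeper_mark between -0.0075 and 0.013 m and z of loop_bar in the frame of keeper_mark between -0.006 and 0.004 m and value of joint lid below 0.002 m and value of joint lever below 1.5 rad), for 0.2 s.
At the end, for the whole second after the job is handed in: The lid is within 2 mm of its stop, the loop's bar lies in the keeper's slot (7.5 mm before to 13 mm past the mark along the lid, no more than 4 mm above it) and pulls on it with more than 3 N, and the lever is past its toggle point and within 0.077 rad of its stop (joint above 2.07), at rest (value of joint lid below 0.002 m and value of joint lever above 2.07 rad and x of loop_bar in the frame of keeper_mark between -0.0075 and 0.013 m and z of loop_bar in the frame of keeper_mark between -0.006 and 0.004 m and contact force between loop and lid above 3 N and velocity of joint lever below 0.05 rad/s); the robot touches nothing.
It fails at once if the lever is pushed with more than 30 N (contact force between the fingers and lever_c0 above 30 N).
It fails at once if the loop is pressed on the keeper with more than 30 N while its bar is not down in the slot (contact force between loop and lid above 30 N and z of loop_bar in the frame of keeper_mark above 0.005 m).
It fails at once if the lever is pushed (over 2 N) while the loop's bar is not down in the keeper's slot (contact force between the fingers and lever_c0 above 2 N and (z of loop_bar in the frame of keeper_mark above 0.006 m or x of loop_bar in the frame of keeper_mark below -0.0075 m or x of loop_bar in the frame of keeper_mark above 0.013 m)).
It fails at once if a bystander is moved by more than 30 mm (distance of any of tube, eraser, water_cup, medium, tin, brush, ink_pot from where it was at the start of the episode above 0.03 m).
It also fails if it takes over 72 s, if anything falls off the work surface, if the arm or the gripper's body presses on something with over 40 N, if the wrist force passes 120 N, or if a joint passes its speed limit or range.

## Working session

There is one attempt and no reset: what is moved stays moved. The work goes in short steps, Python scripts to look and compute and a tool call to move; the robot and the scene stay as the last step left them, time stands still between calls to the robot, and variables do not carry over. Pictures are saved under pics/ and viewed, at most 10 in all, crops included, and the job is handed in when it is done.

Besides the shell and the picture viewer there is one more tool, called after ">>>" by a JSON object that holds its "fn" and its "kwargs", one argument or row to a line. jog_arm: Moves the arm, as the interface text tells. Its arguments: {"type":"object","properties":{"gripper":{"type":"array"},"offset":{"type":"array"},"twist":{"type":"array"},"squeeze":{"type":"number"}},"required":["gripper","offset","twist"]}

```bash
mkdir -p pics
cat > h.py <<'E'
import numpy as np, cv2
from workcell import env
def cam(n):
    c=env.read_camera(n); h=c['image'].shape[0]
    f=h/2/np.tan(np.radians(c['fovy'])/2)
    c['K']=np.array([[f,0,c['cx']],[0,f,c['cy']],[0,0,1]]); c['D']=np.array(c['distortion'],float); c['T']=np.array(c['cam_to_world']); return c
def ray(c,u,v):
    p=cv2.undistortPoints(np.array([[[u,v]]],float),c['K'],c['D'])[0,0]
    d=c['T'][:3,:3]@np.array([p[0],-p[1],-1.]); return c['T'][:3,3],d
def onz(c,u,v,z):
    o,d=ray(c,u,v); return o+d*(z-o[2])/d[2]
def pt(c,u,v):
    o,d=ray(c,u,v); return o+d*c['z_map'][int(v),int(u)]
def proj(c,P):
    q=(np.linalg.inv(c['T'])@np.append(P,1))[:3]
    return cv2.projectPoints(np.array([[q[0],-q[1],-q[2]]]),np.zeros(3),np.zeros(3),c['K'],c['D'])[0].ravel()
def cloud(c):
    h,w=c['z_map'].shape; uv=np.stack(np.meshgrid(np.arange(w),np.arange(h)),-1).reshape(-1,1,2).astype(float)
    p=cv2.undistortPoints(uv,c['K'],c['D'])[:,0]; d=np.c_[p[:,0],-p[:,1],-np.ones(len(p))]*c['z_map'].reshape(-1,1)
    return (d@c['T'][:3,:3].T+c['T'][:3,3]).reshape(h,w,3)
def save(c,name): cv2.imwrite('pics/'+name,c['image'][:,:,::-1])
E
python3 - <<'E'
from h import *
import pickle
a=cam('scene');b=cam('side')
pickle.dump((a,b),open('c0.pkl','wb'))
cv2.imwrite('pics/a.png',cv2.resize(np.vstack([a['image'],b['image']])[:,:,::-1],None,fx=.78,fy=.78))
for c in(a,b): print(c['fovy'],c['D'],c['T'].round(3).tolist())
s=env.get_state();print(s)
E
```

```text
52.30657640430706 [-0.10781135  0.          0.          0.          0.        ] [[-0.386, -0.743, 0.546, 1.018], [0.923, -0.319, 0.218, 0.265], [0.012, 0.588, 0.809, 0.741], [0.0, 0.0, 0.0, 1.0]]
56.13175240533839 [0.0210068 0.        0.        0.        0.       ] [[-0.761, 0.459, -0.458, 0.215], [-0.648, -0.559, 0.517, 0.487], [-0.019, 0.69, 0.723, 0.68], [0.0, 0.0, 0.0, 1.0]]
{'clock': 0.1, 'joint_pos': array([-1.37757692e+00,  3.13886969e-01,  4.50979687e-02,  1.30359785e+00,
        1.82185867e-05,  1.43116433e+00]), 'qvel': array([-0.00036729, -0.00144695,  0.00421596, -0.00071192,  0.00087099,
        0.00042135]), 'tau': array([ 1.56792874e-03, -4.81723738e+01,  2.99244869e+01,  1.26576421e-02,
       -1.53689834e-04, -9.19767132e-06]), 'tcp_pos': array([ 0.18776643, -0.54300163,  0.23052205]), 'orientation': array([-7.95218827e-04,  9.86182867e-01,  1.65658443e-01, -1.21993971e-05]), 'wrist_force': array([-0.29209883, -0.52876387,  1.25072703]), 'ft_torque': array([ 0.02706909, -0.01879042,  0.01865928]), 'grip_force': 0.0, 'finger_gap': 0.08538742136845566}
```

View pics/a.png

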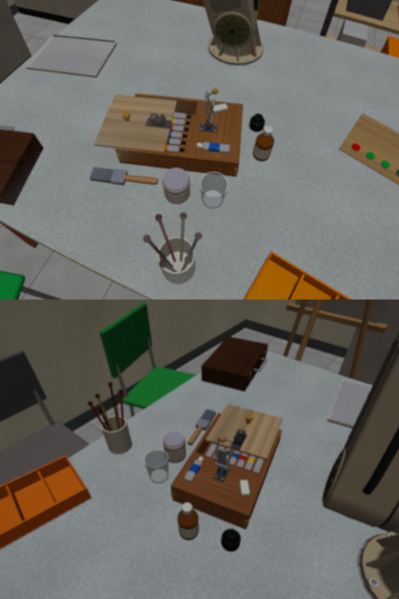

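Run:
```python
from h import *
import pickle
a,b=pickle.load(open('c0.pkl','rb'))
A=cv2.resize(a['image'][95:235,115:355],None,fx=2.5,fy=2.1);B=cv2.resize(b['image'][130:290,210:370],None,fx=1.9,fy=1.9)
A=cv2.resize(a['image'][105:225,120:320],None,fx=2.45,fy=2.45);B=cv2.resize(b['image'][130:290,215:365],None,fx=2,fy=2)
print(A.shape,B.shape)
C=np.zeros((330,800,3),np.uint8);C[:A.shape[0],:490]=A[:,:490];C[:B.shape[0],495:795]=B
cv2.imwrite('pics/b.png',C[:,:,::-1])
for c in(a,b):
    P=cloud(c).reshape(-1,3)
    for lo,hi in((.062,.068),(.068,.0725)):
        q=P[(P[:,2]>lo)&(P[:,2]<hi)&(P[:,0]>.2)&(P[:,0]<.75)&(abs(P[:,1])<.5)]
        print(lo,len(q),cv2.minAreaRect((q[:,:2]*1000).astype(np.float32)),np.median(q,0))
    q=P[(P[:,2]>.063)&(P[:,2]<.074)&(P[:,0]>.2)&(P[:,0]<.75)&(abs(P[:,1])<.5)]
    print(cv2.boxPoints(cv2.minAreaRect((q[:,:2]*1000).astype(np.float32))).tolist(),np.histogram(q[:,2],11)[0])
```

```text
(294, 490, 3) (320, 300, 3)
0.062 5531 ((559.1264038085938, -60.755401611328125), (330.57470703125, 658.0512084960938), 4.490378379821777) [ 0.56218514 -0.11918819  0.06608784]
0.068 4922 ((581.6712646484375, -119.75689697265625), (335.75823974609375, 794.5819702148438), 11.82073974609375) [0.50894948 0.08644397 0.07009716]
[[335.5245056152344, 233.86126708984375], [502.5679626464844, -543.5022583007812], [831.0980224609375, -472.90618896484375], [664.0545654296875, 304.45733642578125]] [ 291  721 1488 1693 1218  957 1352 1470  888  397  241]
0.062 6535 ((597.345947265625, -117.9571533203125), (328.89599609375, 807.2210693359375), 15.206161499023438) [ 0.50922403 -0.05455221  0.06489806]
0.068 2917 ((555.04345703125, -121.75897216796875), (333.19903564453125, 786.9242553710938), 6.260543346405029) [0.47329147 0.10269694 0.06879309]
[[332.68304443359375, 228.7873077392578], [544.519775390625, -550.5701293945312], [862.4038696289062, -464.16619873046875], [650.567138671875, 315.19122314453125]] [1418 1063  560  824 1793 1719  818  222  107  109  130]
```

View pics/b.png

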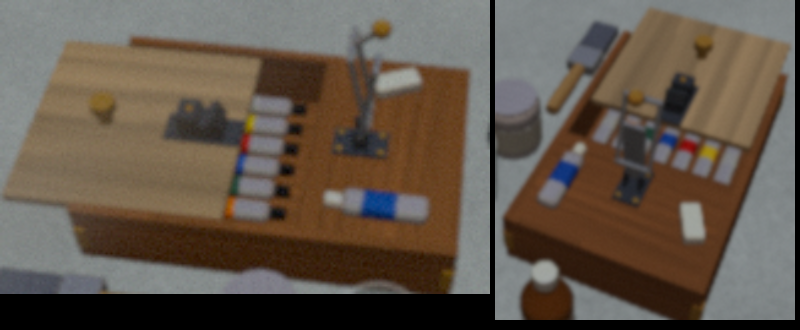

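Run:
```python
from h import *
import pickle
a,b=pickle.load(open('c0.pkl','rb'))
A=lambda u,v:(u/2.45+120,v/2.45+105)
B=lambda u,v:((u-495)/2+215,v/2+130)
print('scene corners',*[onz(a,*A(*p),.07).round(4) for p in((469,70),(459,245),(130,38))])
print('side corners',*[onz(b,*B(*p),.07).round(4) for p in((705,287),(508,220))])
print('knob top',onz(a,*A(102,100),.092).round(4),onz(b,*B(703,43),.092).round(4), pt(a,*A(102,101)).round(4))
o1,d1=ray(a,*A(381,29));o2,d2=ray(b,*B(635,98))
M=np.c_[d1,-d2];t=np.linalg.lstsq(M,o2-o1,rcond=None)[0];print('ball',o1+d1*t[0],o2+d2*t[1],pt(a,*A(381,29)))
for c in(a,b):
    P=cloud(c);I=c['image'].astype(int)
    hsv=cv2.cvtColor(c['image'],cv2.COLOR_RGB2HSV)
    m=(abs(P[...,2]-.066)<.006)&(P[...,0]>.25)&(P[...,0]<.7)&(abs(P[...,1])<.35)
    # light wood lid vs dark wood
    l=m&(hsv[...,2]>95)&(hsv[...,1]>50); d=m&(hsv[...,2]<=95)&(hsv[...,1]>100)
    for n,k in(('lid',l),('deck',d)):
        nn,lab,st,_=cv2.connectedComponentsWithStats(k.astype(np.uint8));i=1+st[1:,4].argmax()
        q=P[lab==i];print(n,len(q),cv2.minAreaRect((q[:,:2]*1000).astype(np.float32)),cv2.boxPoints(cv2.minAreaRect((q[:,:2]*1000).astype(np.float32))).round().tolist())
```

```text
scene corners [0.358  0.1385 0.07  ] [0.5577 0.1942 0.07  ] [ 0.4497 -0.1876  0.07  ]
side corners [0.36   0.1314 0.07  ] [0.5603 0.1951 0.07  ]
knob top [ 0.5493 -0.1553  0.092 ] [ 0.5476 -0.1491  0.092 ] [ 0.5487 -0.1561  0.0897]
ball [0.48422306 0.0873568  0.2136557 ] [0.48440801 0.08792499 0.21327695] [0.48965741 0.08916381 0.21902019]
lid 8673 ((514.9918823242188, -29.08941650390625), (219.9065399169922, 404.41925048828125), 15.309093475341797) [[356.0, 137.0], [462.0, -253.0], [674.0, -195.0], [568.0, 195.0]]
deck 466 ((610.471923828125, 35.03839111328125), (6.625426769256592, 326.4200439453125), 15.13002872467041) [[565.0, 192.0], [650.0, -123.0], [656.0, -122.0], [571.0, 193.0]]
lid 3588 ((539.53955078125, -129.29345703125), (208.86021423339844, 201.68496704101562), 14.600671768188477) [[413.0, -58.0], [464.0, -253.0], [666.0, -201.0], [615.0, -5.0]]
deck 4168 ((507.1912536621094, 6.0395660400390625), (219.94651794433594, 336.7859802246094), 15.206161499023438) [[357.0, 140.0], [445.0, -185.0], [657.0, -128.0], [569.0, 197.0]]
```

>>> {"fn": "jog_arm", "kwargs": {
  "gripper": [0, 0, 0, 0, 0, 0, 0, 0],
  "offset": [
    [4.5, 4.3, 0],
    [9, 8.6, 0],
    [13.5, 13, 0],
    [18, 17.3, 0],
    [22.5, 21.6, 0],
    [27, 26, 0],
    [31.5, 30.3, 0],
    [37.0, 35.5, 0]
  ],
  "twist": [10.7, 21.4, 32.1, 42.8, 53.5, 64.2, 74.9, 85.6]
}}

```text
clock: 1.1
tcp_pos: [0.5492, -0.196, 0.231]
orientation: [-0.0, 0.609, 0.793, -0.0]
wrist_force: [0.2, -1.5, 0.5]
finger_gap: 0.0002
grip_force: 0.0
```

>>> {"fn": "jog_arm", "kwargs": {
  "gripper": [0, 0, 0, 0, 0, 0, 0, 0],
  "offset": [
    [0, 0, 0],
    [0.9, 0.3, -3],
    [0.9, 0.3, -7],
    [0.9, 0.3, -11],
    [0.9, 0.3, -15.5],
    [0.9, 0.3, -15.5],
    [0.9, 0.3, -15.5],
    [0.9, 0.3, -15.5]
  ],
  "twist": [0, 0.3, 0.3, 0.3, 0.3, 0.3, 0.3, 0.3]
}}

```text
clock: 2.1
tcp_pos: [0.5585, -0.1957, 0.0787]
orientation: [0.002, 0.609, 0.793, 0.0]
wrist_force: [-1.3, 0.2, 0.0]
finger_gap: 0.0003
grip_force: 0.0
```

Run:
```python
from h import *
s=env.get_state();print(s['tcp_pos'],s['wrist_force'])
a=cam('side');b=cam('wrist')
C=np.hstack([cv2.resize(a['image'][100:280,215:395],(384,384)),b['image'][:,64:448]])
cv2.imwrite('pics/c.png',C[:,:,::-1])
```

```text
[ 0.55854068 -0.19572327  0.07872031] [-1.25243522  0.24120543  0.02909241]
```

View pics/c.png

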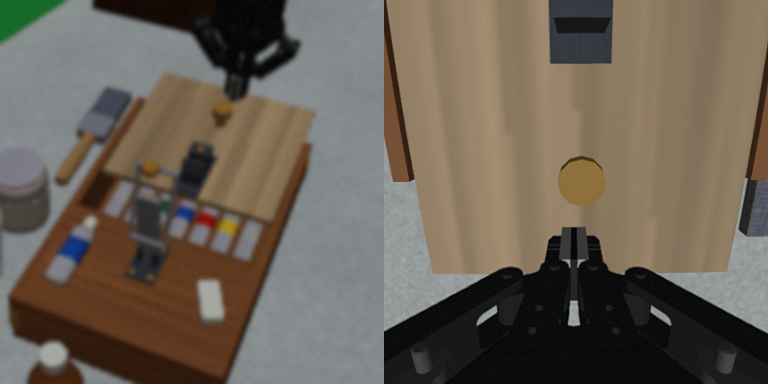

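>>> {"fn": "jog_arm", "kwargs": {
  "gripper": [0, 0, 0, 0, 0, 0, 0, 0],
  "offset": [
    [0.1, 0, -0.3],
    [-0.1, 1.0, -0.3],
    [-0.3, 2.0, -0.3],
    [-0.6, 3.0, -0.3],
    [-0.9, 4.0, -0.3],
    [-1.2, 5.0, -0.3],
    [-1.5, 6.0, -0.3],
    [-1.8, 7.0, -0.3]
  ],
  "twist": [0, 0, 0, 0, 0, 0, 0, 0]
}}

```text
clock: 3.2
tcp_pos: [0.5395, -0.124, 0.0735]
orientation: [0.001, 0.609, 0.793, 0.0]
wrist_force: [3.1, -2.6, -1.9]
finger_gap: 0.0
grip_force: 1.8
```

>>> {"fn": "jog_arm", "kwargs": {
  "gripper": [0, 0, 0, 0, 0, 0, 0, 0],
  "offset": [
    [-0.05, 0.2, 0],
    [-0.1, 0.4, 0],
    [-0.15, 0.5, 0],
    [-0.2, 0.7, 0],
    [-0.25, 0.85, 0],
    [-0.25, 0.95, 0],
    [-0.3, 1.05, 0],
    [-0.3, 1.15, 0]
  ],
  "twist": [0, 0, 0, 0, 0, 0, 0, 0]
}}

```text
clock: 4.2
tcp_pos: [0.5373, -0.1167, 0.0737]
orientation: [0.003, 0.61, 0.793, -0.002]
wrist_force: [3.5, -14.9, -2.7]
finger_gap: -0.0
grip_force: 7.6
```

>>> {"fn": "jog_arm", "kwargs": {
  "gripper": [0, 0, 0, 0.5, 0.5, 0.5, 0.5, 0.5],
  "offset": [
    [0.3, -1.2, 0],
    [0.5, -2, 0],
    [0.5, -2, 4],
    [0.5, -2, 8],
    [0.5, -2, 11],
    [0.5, -2, 13],
    [0.5, -2, 13],
    [0.5, -2, 13]
  ],
  "twist": [0, 0, 0, 0, 0, 0, 0, 0]
}}

```text
clock: 5.2
tcp_pos: [0.5404, -0.1328, 0.2021]
orientation: [-0.001, 0.609, 0.793, -0.0]
wrist_force: [-0.0, -0.9, -0.8]
finger_gap: 0.0423
grip_force: 0.0
```

Run:
```python
from h import *
import pickle
s=env.get_state();print(s['tcp_pos'],s['wrist_force'],s['finger_gap'])
w=cam('wrist');a=cam('scene');b=cam('side');pickle.dump((w,a,b),open('c1.pkl','wb'))
print(w['T'].round(3).tolist(),w['fovy'])
C=np.hstack([w['image'],cv2.resize(b['image'][170:266,235:305],(280,384))])
cv2.imwrite('pics/d.png',C[:,:,::-1])
```

```text
[ 0.54037081 -0.13282323  0.20207824] [-0.02762115 -0.91726634 -0.80690317] 0.04231201329849996
[[0.966, -0.247, -0.075, 0.521], [0.258, 0.923, 0.285, -0.06], [-0.001, -0.294, 0.956, 0.345], [0.0, 0.0, 0.0, 1.0]] 70.31189360895785
```

View pics/d.png

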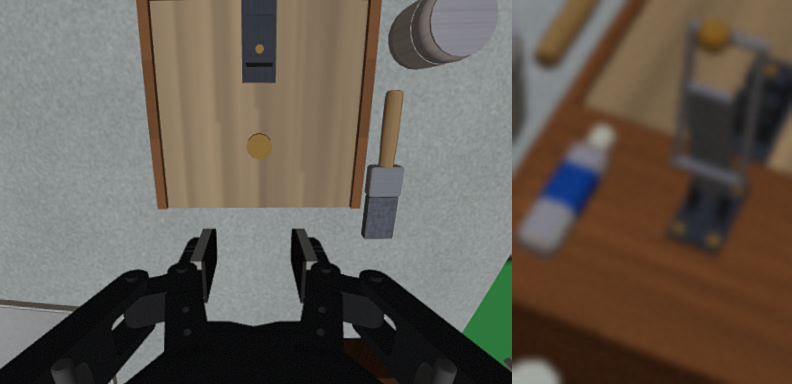

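>>> {"fn": "jog_arm", "kwargs": {
  "gripper": [0.5, 0.5, 0.5, 0.5, 0.5, 0.5, 0.5, 0.5],
  "offset": [
    [0, 0, 2.5],
    [0, 0, 5],
    [-0.8, 3, 5],
    [-1.6, 6, 5],
    [-2.6, 9.6, 5],
    [-2.6, 9.6, 5],
    [-2.6, 9.6, 5],
    [-2.6, 9.6, 5]
  ],
  "twist": [0, 0, 0, 0, 0, 0, 0, 0]
}}

```text
clock: 6.35
tcp_pos: [0.5154, -0.038, 0.253]
orientation: [-0.0, 0.609, 0.793, -0.0]
wrist_force: [0.2, 0.8, -0.5]
finger_gap: 0.0428
grip_force: 0.0
```

Run:
```python
from h import *
import pickle
w0,a,b=pickle.load(open('c1.pkl','rb'))
s=env.get_state();print(s['tcp_pos'])
w=cam('wrist');pickle.dump(w,open('c2.pkl','wb'))
print('knob',onz(w0,259,146,.092),onz(w0,259.,64,.094))
cv2.imwrite('pics/e.png',cv2.resize(w['image'][0:230,130:400],None,fx=2.6,fy=2.6,interpolation=cv2.INTER_CUBIC)[:,:,::-1])
```

```text
[ 0.51537961 -0.03797978  0.25296869]
knob [ 0.53447842 -0.09326376  0.092     ] [ 0.51594788 -0.02541738  0.094     ]
```

View pics/e.png

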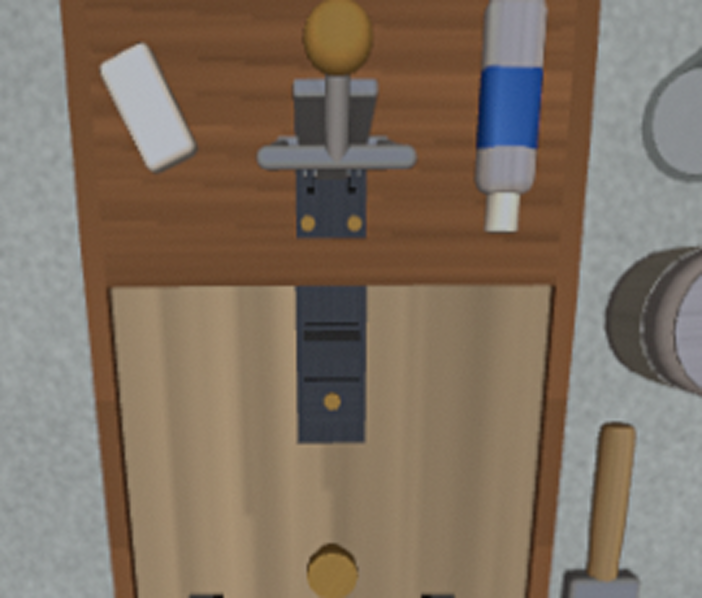

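```bash
cat >> h.py <<'E'
X=np.array([.2622,-.965]);Y=np.array([.965,.2622]);C0=np.array([.508,.0032])
def box(P):
    P=np.asarray(P);d=P[...,:2]-C0;return np.stack([d@X,d@Y,P[...,2]],-1)*1000
def world(b): b=np.array(b)/1000.;return np.append(C0+X*b[0]+Y*b[1],b[2])
E
python3 - <<'E'
from h import *
import pickle
w=pickle.load(open('c2.pkl','rb'))
P=box(cloud(w));I=w['image'].mean(2)
col=int(130+330/2.6)
for r in range(int(280/2.6),int(450/2.6)):
    print(r,round(r*2.6),P[r,col-4:col+8].mean(0).round(1),I[r,col-6:col+7].mean().round())
f=lambda u,v,z:box(onz(w,130+u/2.6,v/2.6,z)).round(1)
print('knob',f(331,572,.092),'deckedge',f(330,285,.070),'edge66',f(330,285,.066),'block far',f(330,379,.094),'band',f(330,330,.094),f(330,340,.094),f(330,325,.094),'baseend',f(330,442,.07))
print('ball',f(338,36,.2137),'bar at z',[(z,f(338,157,z/1000)) for z in(180,185,190)])
E
```

```text
107 278 [-32.3   0.9  70.3] 72.0
108 281 [-31.2   0.9  70.2] 71.0
109 283 [-30.1   0.9  70.2] 69.0
110 286 [-29.    0.9  67.8] 64.0
111 289 [-27.8   0.9  67.9] 61.0
112 291 [-26.7   0.9  67.9] 61.0
113 294 [-25.6   0.9  67.9] 62.0
114 296 [-24.4   0.9  67.8] 61.0
115 299 [-23.3   0.9  68.3] 61.0
116 302 [-22.2   0.9  67.7] 62.0
117 304 [-21.    0.9  67.9] 61.0
118 307 [-19.9   0.9  67.9] 61.0
119 309 [-18.8   0.9  68.3] 61.0
120 312 [-17.6   0.9  68. ] 61.0
121 315 [-16.5   0.9  68.1] 62.0
122 317 [-15.3   0.9  67.8] 62.0
123 320 [-14.2   0.9  67.9] 62.0
124 322 [-13.3   0.8  71.9] 36.0
125 325 [-13.1   0.6  85.5] 53.0
126 328 [-11.9   0.6  85. ] 63.0
127 330 [-1.290e+01  1.000e-01  1.124e+02] 41.0
128 333 [-10.1   0.6  88.8] 38.0
129 335 [-9.2  0.5 91.8] 40.0
130 338 [-8.4  0.5 94.5] 40.0
131 341 [-7.5  0.4 96.7] 55.0
132 343 [-8.70e+00 -1.00e-01  1.21e+02] 61.0
133 346 [-5.2  0.5 95.3] 61.0
134 348 [-4.2  0.5 95.6] 60.0
135 351 [-3.   0.5 94.8] 59.0
136 354 [-1.9  0.5 94.5] 60.0
137 356 [-0.7  0.5 93.9] 60.0
138 359 [ 1.3  0.6 85.5] 61.0
139 361 [ 2.4  0.6 85.5] 61.0
140 364 [ 3.6 
[... 615 characters left out ...]

161 419 [25.8  0.4 94.6] 63.0
162 421 [26.9  0.4 94.8] 61.0
163 424 [28.2  0.4 94.4] 60.0
164 426 [34.9  0.8 67.8] 59.0
165 429 [36.2  0.8 67.8] 59.0
166 432 [37.3  0.8 68.2] 59.0
167 434 [38.5  0.8 68.4] 59.0
168 437 [39.9  0.8 67.8] 58.0
169 439 [41.1  0.8 68. ] 62.0
170 442 [42.5  0.8 67.5] 90.0
171 445 [44.   0.8 66.5] 123.0
172 447 [45.2  0.8 66.8] 122.0
knob [98.8  0.1 92. ] deckedge [-29.4   0.2  70. ] edge66 [-29.4   0.2  66. ] block far [ 8.9 -0.2 94. ] band [-11.6  -0.1  94. ] [-7.5 -0.1 94. ] [-13.7  -0.1  94. ] baseend [41.9  0.  70. ]
ball [-86.8   0.4 213.7] bar at z [(180, array([-65.9,   1.2, 180. ])), (185, array([-65.2,   1.1, 185. ])), (190, array([-64.4,   1. , 190. ]))]
```

>>> {"fn": "jog_arm", "kwargs": {
  "gripper": [0.5, 0.5, 0.5, 0.5, 0.5, 0.5, 0.5, 0.5],
  "offset": [
    [-1, 4, 0],
    [-2, 8, 0],
    [-3, 12.5, 0],
    [-3, 12.5, 0],
    [-3, 12.5, -2],
    [-3, 12.5, -4],
    [-3, 12.5, -4.8],
    [-3, 12.5, -4.8]
  ],
  "twist": [0, 0, 0, 0, 0, 0, 0, 0]
}}

```text
clock: 7.4
tcp_pos: [0.4852, 0.087, 0.205]
orientation: [-0.0, 0.609, 0.793, -0.0]
wrist_force: [-0.0, 0.4, 0.2]
finger_gap: 0.0427
grip_force: 0.0
```

Run:
```python
from h import *
s=env.get_state();print(s['tcp_pos'],box(s['tcp_pos']),s['wrist_force'])
w=cam('wrist');cv2.imwrite('pics/f.png',w['image'][:,:,::-1])
```

```text
[0.48515262 0.08702166 0.20495298] [-8.68784862e+01 -6.96829170e-02  2.04952982e+02] [-0.01554315  0.38794437  0.18928619]
```

View pics/f.png

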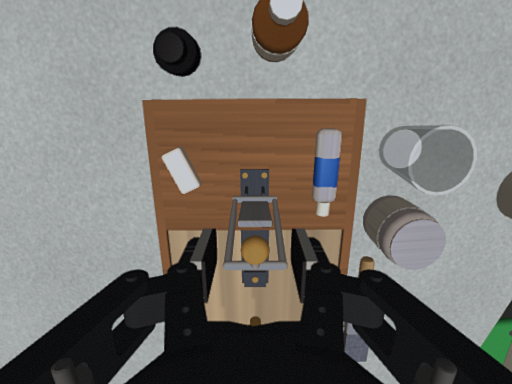

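>>> {"fn": "jog_arm", "kwargs": {
  "gripper": [0.15, 0, 0, 0, 0, 0, 0, 0],
  "offset": [
    [0, 0, 0],
    [0, 0, 0],
    [0, 0, 0],
    [0, 0, 0],
    [0, 0, 0],
    [0, 0, 0],
    [0, 0, 0],
    [0, 0, 0]
  ],
  "twist": [0, 0, 0, 0, 0, 0, 0, 0],
  "squeeze": 25
}}

```text
clock: 8.45
tcp_pos: [0.4856, 0.0879, 0.206]
orientation: [0.001, 0.609, 0.793, 0.001]
wrist_force: [0.1, 1.0, 5.8]
finger_gap: 0.0135
grip_force: 24.5
```

```bash
cat > ik.py <<'E'
from h import *
def ball(h,t,piv=(-75,92)):
    h,t=np.radians([h,t]);H=np.array(piv)+20*np.array([np.cos(h),np.sin(h)])
    b=H+84.5*np.array([np.cos(t),np.sin(t)]);return b,b+30*np.array([np.cos(t+np.pi/3),np.sin(t+np.pi/3)])
def solve(bx,bz):  # bar position -> h,t (elbow up)
    r=np.array([bx+75,bz-92.]);d=np.hypot(*r);h=np.degrees(np.arctan2(r[1],r[0])+np.arccos((d*d+400-84.5**2)/(40*d)))
    H=20*np.array([np.cos(np.radians(h)),np.sin(np.radians(h))]);v=r-H;return h,np.degrees(np.arctan2(v[1],v[0]))
E
python3 - <<'E'
from ik import *
s=env.get_state();print(s['tcp_pos'],box(s['tcp_pos']),s['wrist_force'],s['finger_gap'])
T=[(107.7,78.5),(106.5,65),(105,55),(103,45),(101,35),(99,25),(97,15),(96,5)]+[solve(4.5,z) for z in(108,103,98,93,88)]
b0,q0=ball(*T[0])
for t in T:
    b,q=ball(*t);d=(q-q0)/10;print(np.round(t,1),'bar',b.round(1),'ball',q.round(1),'off cm',(X*d[0]).round(2),d[1].round(2))
E
```

```text
[0.48561965 0.08794201 0.20600296] [-87.64416241   0.62231774 206.00296164] [0.13893283 0.954475   5.8052343 ] 0.013480138462020038
[107.7  78.5] bar [-64.2 193.9] ball [-86.7 213.7] off cm [ 0. -0.] 0.0
[106.5  65. ] bar [-45.  187.8] ball [-62.2 212.3] off cm [ 0.64 -2.37] -0.14
[105  55] bar [-31.7 180.5] ball [-44.4 207.7] off cm [ 1.11 -4.08] -0.6
[103  45] bar [-19.7 171.2] ball [-27.5 200.2] off cm [ 1.55 -5.71] -1.35
[101  35] bar [ -9.6 160.1] ball [-12.2 190. ] off cm [ 1.95 -7.19] -2.37
[99 25] bar [ -1.5 147.5] ball [  1.1 177.4] off cm [ 2.3  -8.47] -3.64
[97 15] bar [  4.2 133.7] ball [ 11.9 162.7] off cm [ 2.59 -9.52] -5.1
[96  5] bar [  7.1 119.3] ball [ 19.8 146.4] off cm [  2.79 -10.27] -6.73
[104.3  -2.3] bar [  4.5 108. ] ball [ 20.5 133.4] off cm [  2.81 -10.35] -8.04
[103.2  -5.8] bar [  4.5 103. ] ball [ 22.  127.3] off cm [  2.85 -10.49] -8.64
[101.2  -9.3] bar [ 4.5 98. ] ball [ 23.5 121.2] off cm [  2.89 -10.63] -9.25
[ 98.3 -12.8] bar [ 4.5 93. ] ball [ 24.9 115. ] off cm [  2.93 -10.77] -9.87
[ 94.4 -16.5] bar [ 4.5 88. ] ball [ 26.2 108.7] off cm [  2.96 -10.9 ] -10.51
```

Run:
```python
from h import *
a=cam('scene');b=cam('side');w=cam('wrist')
A=env.get_state()['tcp_pos']
def crop(c):
    u,v=proj(c,A).astype(int);return cv2.resize(c['image'][v-45:v+45,u-30:u+30],(260,390),interpolation=cv2.INTER_CUBIC)
cv2.imwrite('pics/g.png',np.hstack([crop(a),crop(b),cv2.resize(w['image'][200:320,215:295],(260,390))])[:,:,::-1])
```

```text
(no output)
```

View pics/g.png

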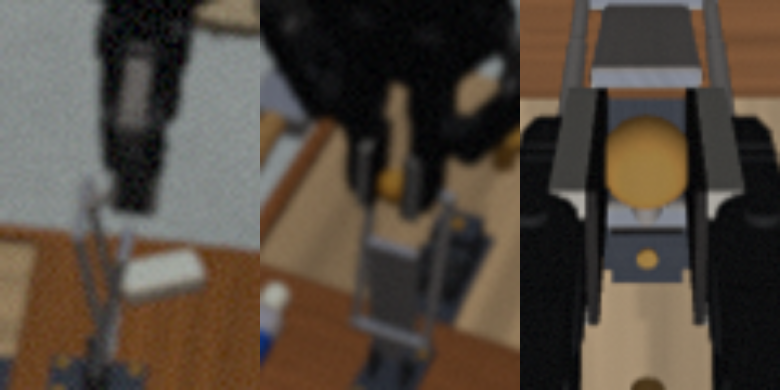

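>>> {"fn": "jog_arm", "kwargs": {
  "gripper": [0, 0, 0, 0, 0, 0, 0, 0],
  "offset": [
    [0.3, -1.2, -0.05],
    [0.64, -2.37, -0.14],
    [0.85, -3.2, -0.34],
    [1.11, -4.08, -0.6],
    [1.3, -4.9, -0.95],
    [1.55, -5.71, -1.35],
    [1.75, -6.5, -1.85],
    [1.95, -7.19, -2.37]
  ],
  "twist": [0, 0, 0, 0, 0, 0, 0, 0]
}}

```text
clock: 9.6
tcp_pos: [0.5046, 0.0154, 0.181]
orientation: [-0.0, 0.609, 0.793, -0.0]
wrist_force: [0.9, 1.2, 0.1]
finger_gap: 0.0137
grip_force: 24.8
```

>>> {"fn": "jog_arm", "kwargs": {
  "gripper": [0, 0, 0, 0, 0, 0, 0, 0],
  "offset": [
    [0.18, -0.65, -0.6],
    [0.35, -1.28, -1.27],
    [0.5, -1.8, -2.0],
    [0.64, -2.33, -2.73],
    [0.75, -2.7, -3.5],
    [0.84, -3.08, -4.36],
    [0.86, -3.16, -5.0],
    [0.86, -3.16, -5.67]
  ],
  "twist": [0, 0, 0, 0, 0, 0, 0, 0]
}}

```text
clock: 10.6
tcp_pos: [0.5135, -0.0161, 0.1246]
orientation: [0.0, 0.609, 0.793, -0.0]
wrist_force: [1.8, -2.6, 0.7]
finger_gap: 0.0137
grip_force: 25.2
```

Run:
```python
from h import *
import pickle
s=env.get_state();print(s['tcp_pos'],box(s['tcp_pos']),s['wrist_force'],s['finger_gap'])
w=cam('wrist');pickle.dump(w,open('c3.pkl','wb'))
b=cam('side')
u,v=proj(b,world([10,0,100])).astype(int)
cv2.imwrite('pics/i.png',np.hstack([w['image'],cv2.resize(b['image'][v-48:v+48,u-35:u+35],(280,384))])[:,:,::-1])
```

```text
[ 0.51351156 -0.0161247   0.1246495 ] [ 20.09346854   0.25171826 124.64950394] [ 1.8231329  -2.64054541  0.65683824] 0.013677213052327844
```

View pics/i.png

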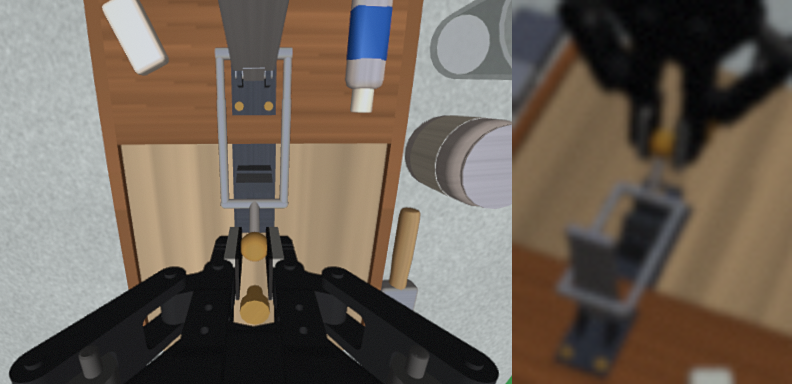

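Run:
```python
from ik import *
import pickle
w=pickle.load(open('c3.pkl','rb'));P=box(cloud(w))
print(P[170:215:1,262].round(1)[::1].tolist())
print('bar',[P[r,235].round(1).tolist() for r in range(200,212)],'side',[P[r,282].round(1).tolist() for r in range(200,212)])
print('ballspot',P[240,255],P[244,253])
print('wires',P[100:200:20,224].round(1).tolist())
```

```text
[[-13.1, 5.8, 85.1], [-12.2, 5.8, 84.2], [-11.5, 5.8, 84.5], [-11.2, 5.8, 86.2], [-10.8, 5.7, 87.1], [-10.3, 5.7, 88.1], [-9.8, 5.7, 88.8], [-9.2, 5.7, 89.3], [-9.1, 5.6, 91.6], [-8.8, 5.6, 93.0], [-8.5, 5.5, 94.5], [-8.4, 5.5, 96.3], [-7.6, 5.5, 96.1], [-7.2, 5.5, 97.0], [-6.4, 5.5, 96.6], [-5.2, 5.5, 94.9], [-4.3, 5.6, 94.2], [-3.9, 5.5, 95.2], [-3.3, 5.5, 95.3], [-2.5, 5.5, 94.9], [-1.6, 5.6, 94.2], [-1.1, 5.5, 95.1], [-0.2, 5.6, 94.2], [3.5, 5.9, 85.2], [3.9, 5.8, 86.0], [4.9, 5.9, 85.4], [5.3, 5.8, 86.3], [6.5, 5.9, 85.1], [7.4, 5.9, 84.7], [-0.7, 5.1, 109.9], [-0.3, 5.1, 110.7], [-0.2, 5.0, 112.0], [0.3, 5.0, 112.6], [1.1, 5.0, 112.1], [1.8, 5.0, 112.1], [2.3, 5.0, 112.4], [3.0, 5.0, 112.2], [3.8, 5.1, 111.7], [4.7, 5.1, 111.1], [12.3, 5.7, 93.4], [12.4, 5.6, 95.0], [13.6, 5.6, 94.0], [14.4, 5.7, 93.7], [14.9, 5.6, 94.4], [15.5, 5.6, 94.7]]
bar [[-0.3, -11.4, 110.4], [-0.5, -11.3, 112.6], [0.3, -11.3, 112.3], [0.7, -11.3, 112.9], [1.3, -11.3, 113.2], [2.4, -11.4, 111.7], [3.1, -11.4, 111.7], [4.1, -11.5, 110.8], [4.9, -11.6, 110.4], [22.5, -14.8, 67.1], [23.4, -14.8, 67.0], [23.7, -14.7, 68.5]] side [[-0.6, 17.2, 111.6], [-0.0, 17.2, 111.8], [0.5, 17.2, 112.0], [1.2, 17.2, 112.1], [1.8, 17.2, 112.0], [2.7, 17.3, 111.6], [3.2, 17.3, 111.9], [3.7, 17.2, 112.3], [22.0, 22.3, 66.6], [23.3, 22.4, 65.7], [24.1, 22.5, 65.7], [24.6, 22.4, 66.6]]
ballspot [ 11.21465271   0.58721104 140.30503557] [ 13.19040155  -0.46270498 140.94594243]
wires [[-58.7, -15.9, 111.9], [-48.0, -16.3, 112.0], [-37.0, -16.6, 112.6], [-25.4, -17.1, 111.7], [-13.2, -17.6, 111.0]]
```

>>> {"fn": "jog_arm", "kwargs": {
  "gripper": [0, 0, 0, 0, 0, 0, 0, 0],
  "offset": [
    [0.03, -0.1, 0],
    [0.06, -0.2, 0],
    [0.08, -0.28, -0.4],
    [0.1, -0.36, -0.73],
    [0.12, -0.43, -1.0],
    [0.13, -0.48, -1.2],
    [0.13, -0.48, -1.2],
    [0.13, -0.48, -1.2]
  ],
  "twist": [0, 0, 0, 0, 0, 0, 0, 0]
}}

```text
clock: 11.7
tcp_pos: [0.5145, -0.0206, 0.113]
orientation: [0.0, 0.609, 0.793, -0.0]
wrist_force: [1.0, 1.9, 0.4]
finger_gap: 0.0132
grip_force: 25.1
```

```bash
cat > bar.py <<'E'
from ik import *
def bar():
    s=env.get_state();print('tcp',box(s['tcp_pos']).round(1),'F',s['wrist_force'].round(1),'gap',s['finger_gap'],s['clock'])
    w=cam('wrist');P=box(cloud(w)).reshape(-1,3)
    for y0,y1 in((-17,-13.5),(13.5,17)):
        m=(P[:,1]>y0)&(P[:,1]<y1)&(P[:,2]>80)&(P[:,2]<125)&(P[:,0]>-55)&(P[:,0]<25);q=P[m];e=q[(q[:,0]>-10)]
        print('bar rim',len(e),np.percentile(e[:,0],[2,50,98]).round(1),np.percentile(e[:,2],[10,50,90]).round(1))
    m=(abs(P[:,1])<11)&(abs(P[:,1])>4)&(P[:,0]>-12)&(P[:,0]<30)&(P[:,2]<125);q=P[m]
    for x in range(-12,30,2):
        e=q[(q[:,0]>=x)&(q[:,0]<x+2)]
        if len(e):print(x+1,np.percentile(e[:,2],[10,50,90]).round(1),end=' ')
    return w
E
python3 -c "
from bar import *
bar()"
```

```text
tcp [2.46e+01 1.00e-01 1.13e+02] F [1.  1.9 0.4] gap 0.013156437651799502 11.7
bar rim 130 [-9.4  0.6 17.9] [101.1 102.4 122. ]
bar rim 121 [-9.3  1.4 17.9] [100.9 102.4 122.4]
-11 [84.7 86.2 88.2] -9 [88.8 91.7 94.5] -7 [94.8 96.  96.9] -5 [94.9 95.5 96.2] -3 [94.3 95.  95.6] -1 [ 93.5  94.6 100.8] 1 [ 93.9 101.7 102.7] 3 [ 85.7 102.1 103.1] 5 [ 85.1 101.6 102.6] 9 [92.1 93.6 94.6] 11 [93.5 94.4 95.3] 13 [ 94.  118.5 123.7] 15 [ 93.8  94.7 124.1] 17 [ 93.8  94.6 123.4] 19 [93.6 94.5 95.4] 21 [93.5 94.3 94.9] 23 [93.6 94.3 95.1] 25 [93.7 94.3 95.2] 27 [93.7 94.7 95.6] 29 [93.8 94.  94.2]
```

>>> {"fn": "jog_arm", "kwargs": {
  "gripper": [0, 0, 0, 0, 0, 0, 0, 0],
  "offset": [
    [0.03, -0.12, 0],
    [0.05, -0.17, -0.2],
    [0.06, -0.22, -0.4],
    [0.07, -0.27, -0.6],
    [0.08, -0.3, -0.8],
    [0.09, -0.33, -1.0],
    [0.1, -0.35, -1.1],
    [0.1, -0.36, -1.2]
  ],
  "twist": [0, 0, 0, 0, 0, 0, 0, 0]
}}

```text
clock: 12.75
tcp_pos: [0.5155, -0.0242, 0.1009]
orientation: [0.0, 0.609, 0.793, -0.0]
wrist_force: [-0.2, 1.9, -0.0]
finger_gap: 0.0136
grip_force: 25.3
```

```bash
python3 -c "
from bar import *
bar()"
```

```text
tcp [2.840e+01 1.000e-01 1.009e+02] F [-0.2  1.9 -0. ] gap 0.013614275962113733 12.75
bar rim 191 [-9.6  3.4 21.8] [ 92.5  95.1 121.2]
bar rim 190 [-8.9  4.9 22.2] [ 92.2  95.8 121.4]
-11 [84.9 86.1 88.5] -9 [88.9 91.7 94.4] -7 [94.5 96.  97. ] -5 [94.7 95.4 96. ] -3 [94.1 95.  95.7] -1 [93.5 94.2 94.8] 1 [92.5 93.4 93.9] 3 [92.6 93.2 93.7] 5 [91.5 92.1 92.8] 7 [85.3 85.5 86.1] 9 [85.2 89.  94.5] 11 [93.5 94.3 95.1] 13 [93.7 94.7 95.3] 15 [93.8 94.4 95.2] 17 [ 94.3 113.1 122.6] 19 [ 93.9 106.7 117.2] 21 [ 94.   95.  117.9] 23 [ 94.1 116.  120.2] 25 [ 94.  116.9 122.1] 27 [ 94.2 116.9 122.9] 29 [112.1 122.1 123.8]
```

>>> {"fn": "jog_arm", "kwargs": {
  "gripper": [0, 0, 0, 0, 0, 0.5, 0.5, 0.5],
  "offset": [
    [0, 0, -0.1],
    [0, -0.02, -0.2],
    [0, -0.02, -0.25],
    [0, -0.02, -0.25],
    [0, -0.02, -0.25],
    [0, -0.02, -0.25],
    [0, -0.02, -0.25],
    [0, -0.02, -0.25]
  ],
  "twist": [0, 0, 0, 0, 0, 0, 0, 0]
}}

```text
clock: 13.8
tcp_pos: [0.5153, -0.0243, 0.0983]
orientation: [-0.0, 0.609, 0.793, -0.0]
wrist_force: [0.3, -0.0, -0.2]
finger_gap: 0.0428
grip_force: 0.0
```

Run:
```python
from bar import *
w=bar()
P=box(cloud(w));m=(abs(P[...,1])<10)&(P[...,0]<-20)&(P[...,2]>125)
print('handle',P[m].min(0),P[m].max(0))
```

```text
tcp [28.5 -0.2 98.3] F [ 0.3 -0.  -0.2] gap 0.04283120895818856 13.8
bar rim 105 [-9.4 -1.1  4.2] [90.2 91.4 93.3]
bar rim 105 [-9.2 -0.7  4.3] [89.8 91.5 92.8]
-11 [84.8 86.2 88.6] -9 [88.8 91.9 94.8] -7 [94.6 96.  96.7] -5 [94.9 95.6 96.3] -3 [94.3 94.9 95.7] -1 [93.4 94.1 94.9] 1 [90.9 91.7 92.6] 3 [90.2 91.1 91.7] 5 [89.2 89.7 90.2] 7 [84.7 85.4 86.3] 9 [85.2 89.6 94.5] 11 [93.8 94.5 95.1] 13 [93.6 94.3 95.1] 15 [93.5 94.3 94.9] 17 [ 93.8  94.8 112.1] 19 [ 93.8  95.2 114. ] 21 [ 93.8  95.1 115. ] 23 [ 94.1  95.1 115.4] 25 [ 93.8  94.9 115.4] 27 [ 93.8  94.8 114.7] 29 [ 93.9 103.2 112.4] handle [-77.72500119  -9.99134018 125.00501345] [-47.34643601   9.99189254 241.3257001 ]
```

>>> {"fn": "jog_arm", "kwargs": {
  "gripper": [0.5, 0.5, 0.5, 0.5, 0, 0, 0, 0],
  "offset": [
    [0, 0, 1.5],
    [0, 0, 4],
    [0, 0, 7],
    [0, 0, 10],
    [0, 0, 12],
    [0, 0, 12],
    [0, 0, 12],
    [0, 0, 12]
  ],
  "twist": [0, 0, 0, 0, 0, 0, 0, 0]
}}

```text
clock: 14.85
tcp_pos: [0.5149, -0.0242, 0.2174]
orientation: [-0.001, 0.609, 0.793, -0.0]
wrist_force: [-0.5, -0.9, -0.5]
finger_gap: -0.0001
grip_force: 0.0
```

Run:
```python
from ik import *
s=env.get_state();t=box(s['tcp_pos']);print(s['tcp_pos'],t,s['finger_gap'])
w=cam('wrist');b=cam('side');P=box(cloud(w))
u,v=proj(b,world([-30,0,110])).astype(int)
cv2.imwrite('pics/j.png',np.hstack([w['image'],cv2.resize(b['image'][v-48:v+48,u-35:u+35],(280,384))])[:,:,::-1])
q=P[(abs(P[...,1])<11)&(P[...,0]<-40)&(P[...,0]>-110)&(P[...,2]>105)&(P[...,2]<190)]
for z in range(105,190,6):
    e=q[(q[:,2]>=z)&(q[:,2]<z+6)]
    if len(e)>3:print(z+3,len(e),np.percentile(e[:,0],[5,50,95]).round(1))
for al in(84,90,100,110,120,130,140,150,158,165,172,178,183):
    r=65+11*np.clip((al-120)/60,0,1);a=np.radians(al)
    c=np.array([-75,92])+r*np.array([np.cos(a),np.sin(a)])+2.5*np.array([np.sin(a),-np.cos(a)])+[11,0]
    d=(c-[-45,157])/10;print(al,c.round(1),'from start',(X*d[0]).round(2),d[1].round(2))
d=(np.array([-45,157])-t[[0,2]])/10;print('to start',(X*d[0]-Y*t[1]/10).round(2),d[1])
```

```text
[ 0.51488733 -0.02417276  0.2174234 ] [ 28.22056731  -0.53086558 217.42339929] -7.992974042840609e-05
108 40 [-73.7 -73.1 -72.4]
114 45 [-74.1 -73.9 -73.5]
120 48 [-74.8 -74.5 -74.3]
126 41 [-75.5 -75.1 -74.6]
132 47 [-75.9 -75.7 -75.3]
138 57 [-76.5 -76.2 -75.9]
144 63 [-77.3 -76.8 -76.5]
150 65 [-77.9 -77.5 -77.1]
156 79 [-78.4 -78.  -77.6]
162 76 [-79.  -78.6 -78.2]
168 94 [-79.6 -79.3 -78.9]
174 202 [-84.3 -80.9 -79.2]
180 162 [-83.8 -81.6 -79.8]
84 [-54.7 156.4] from start [-0.25  0.94] -0.06
90 [-61.5 157. ] from start [-0.43  1.59] 0.0
100 [-72.8 156.4] from start [-0.73  2.69] -0.06
110 [-83.9 153.9] from start [-1.02  3.75] -0.31
120 [-94.3 149.5] from start [-1.29  4.76] -0.75
130 [-105.   144.8] from start [-1.57  5.79] -1.22
140 [-115.   138.1] from start [-1.84  6.75] -1.89
150 [-123.8  129.4] from start [-2.07  7.6 ] -2.76
158 [-129.8  121.3] from start [-2.22  8.18] -3.57
165 [-134.1  113.4] from start [-2.34  8.6 ] -4.36
172 [-137.5  104.8] from start [-2.42  8.92] -5.22
178 [-139.5   97.1] from start [-2.48  9.12] -5.99
183 [-140.    90.5] from start [-2.49  9.17] -6.65
to start [-1.87  7.08] -6.0423399286405415
```

View pics/j.png

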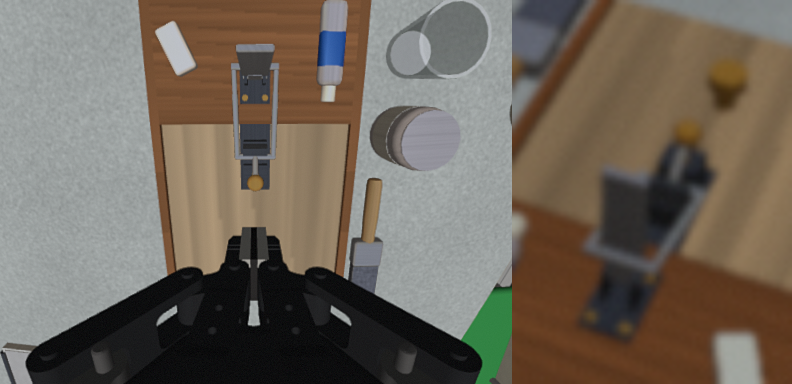

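>>> {"fn": "jog_arm", "kwargs": {
  "gripper": [0, 0, 0, 0, 0, 0, 0, 0],
  "offset": [
    [-0.5, 2.0, 0],
    [-1.0, 4.0, 0],
    [-1.5, 6, 0],
    [-1.87, 7.08, 0],
    [-1.87, 7.08, -3],
    [-1.87, 7.08, -6],
    [-1.87, 7.08, -6],
    [-1.87, 7.08, -6]
  ],
  "twist": [0, 0, 0, 0, 0, 0, 0, 0]
}}

```text
clock: 15.95
tcp_pos: [0.4972, 0.0466, 0.1593]
orientation: [0.0, 0.609, 0.793, 0.0]
wrist_force: [0.4, 1.1, -0.2]
finger_gap: 0.0
grip_force: 0.0
```

>>> {"fn": "jog_arm", "kwargs": {
  "gripper": [0, 0, 0, 0, 0, 0, 0, 0],
  "offset": [
    [-0.3, 1.0, 0],
    [-0.5, 1.8, 0],
    [-0.62, 2.25, -0.02],
    [-0.73, 2.69, -0.06],
    [-0.87, 3.2, -0.16],
    [-1.02, 3.75, -0.31],
    [-1.15, 4.25, -0.51],
    [-1.29, 4.76, -0.75]
  ],
  "twist": [0, 0, 0, 0, 0, 0, 0, 0]
}}

```text
clock: 16.95
tcp_pos: [0.4842, 0.0944, 0.1511]
orientation: [0.0, 0.609, 0.793, 0.0]
wrist_force: [1.2, -2.4, 4.6]
finger_gap: -0.0004
grip_force: 2.2
```

>>> {"fn": "jog_arm", "kwargs": {
  "gripper": [0, 0, 0, 0, 0, 0, 0, 0],
  "offset": [
    [-0.14, 0.52, -0.22],
    [-0.28, 1.03, -0.47],
    [-0.42, 1.52, -0.8],
    [-0.55, 1.99, -1.14],
    [-0.67, 2.42, -1.56],
    [-0.78, 2.84, -2.01],
    [-0.86, 3.13, -2.4],
    [-0.93, 3.42, -2.82]
  ],
  "twist": [0, 0, 0, 0, 0, 0, 0, 0]
}}

```text
clock: 17.95
tcp_pos: [0.4742, 0.1287, 0.1223]
orientation: [-0.0, 0.609, 0.793, 0.0]
wrist_force: [-0.0, -3.3, 1.4]
finger_gap: 0.0003
grip_force: 1.1
```

>>> {"fn": "jog_arm", "kwargs": {
  "gripper": [0, 0, 0, 0, 0, 0, 0, 0],
  "offset": [
    [-0.06, 0.2, -0.4],
    [-0.12, 0.42, -0.79],
    [-0.16, 0.58, -1.2],
    [-0.2, 0.74, -1.65],
    [-0.23, 0.84, -2.0],
    [-0.26, 0.94, -2.42],
    [-0.26, 0.97, -2.7],
    [-0.26, 0.97, -2.9]
  ],
  "twist": [0, 0, 0, 0, 0, 0, 0, 0]
}}

```text
clock: 18.95
tcp_pos: [0.472, 0.1381, 0.0935]
orientation: [-0.0, 0.609, 0.793, 0.0]
wrist_force: [-0.2, 0.6, 0.6]
finger_gap: -0.0003
grip_force: 0.0
```

>>> {"fn": "jog_arm", "kwargs": {
  "gripper": [0, 0, 0, 0, 0, 0, 0, 0],
  "offset": [
    [0, 0, -0.1],
    [0, 0, -0.2],
    [0, 0, -0.25],
    [0, 0, -0.3],
    [0, 0, -0.35],
    [0, 0, -0.35],
    [0, 0, -0.35],
    [0, 0, -0.35]
  ],
  "twist": [0, 0, 0, 0, 0, 0, 0, 0]
}}

```text
clock: 19.95
tcp_pos: [0.4722, 0.138, 0.0913]
orientation: [0.0, 0.609, 0.793, 0.0]
wrist_force: [-3.1, -0.1, 8.5]
finger_gap: -0.0003
grip_force: 4.2
```

>>> {"fn": "jog_arm", "kwargs": {
  "gripper": [0, 0, 0, 0, 0, 0, 0, 0],
  "offset": [
    [0, 0, -0.1],
    [0, 0, -0.1],
    [0, 0, -0.1],
    [0, 0, -0.1],
    [0, 0, 1],
    [0, 0, 4],
    [0, 0, 8],
    [0, 0, 12]
  ],
  "twist": [0, 0, 0, 0, 0, 0, 0, 0]
}}

```text
clock: 20.95
tcp_pos: [0.4719, 0.138, 0.2115]
orientation: [-0.0, 0.609, 0.793, -0.0]
wrist_force: [1.8, -0.2, -0.6]
finger_gap: 0.0002
grip_force: 0.0
```

>>> {"fn": "jog_arm", "kwargs": {
  "gripper": [0, 0, 0, 0, 0, 0, 0, 0],
  "offset": [
    [0.8, -3, 2],
    [1.6, -6, 3],
    [1.6, -6, 3],
    [1.6, -6, 3],
    [1.6, -6, 3],
    [1.6, -6, 3],
    [1.6, -6, 3],
    [1.6, -6, 3]
  ],
  "twist": [0, 0, 0, 0, 0, 0, 0, 0]
}}

```text
clock: 21.95
tcp_pos: [0.488, 0.0782, 0.2402]
orientation: [0.0, 0.609, 0.793, -0.0]
wrist_force: [-0.5, 0.1, -0.4]
finger_gap: 0.0003
grip_force: 0.0
```

Run:
```python
from h import *
w=cam('wrist');b=cam('side');P=box(cloud(w))
u,v=proj(b,world([-60,0,95])).astype(int)
cv2.imwrite('pics/k.png',np.hstack([w['image'],cv2.resize(b['image'][v-48:v+48,u-35:u+35],(280,384))])[:,:,::-1])
q=P[(abs(P[...,1])<8)&(P[...,0]<-85)&(P[...,0]>-165)&(P[...,2]>78)&(P[...,2]<130)]
print(len(q),np.polyfit(q[:,0],q[:,2],1),q[:,0].min())
for y0,y1 in((-17,-13),(13,17)):
    e=P[(P[...,1]>y0)&(P[...,1]<y1)&(P[...,0]>-6)&(P[...,0]<12)&(P[...,2]>80)&(P[...,2]<120)]
    print('bar',e.shape,e.min(0),e.max(0))
```

```text
1090 [5.47676083e-02 9.91466131e+01] -158.87314995128676Traceback (most recent call last):
  File "<stdin>", line 9, in <module>
    return umr_minimum(a, axis, None, out, keepdims, initial, where)
ValueError: zero-size array to reduction operation minimum which has no identity
```

View pics/k.png

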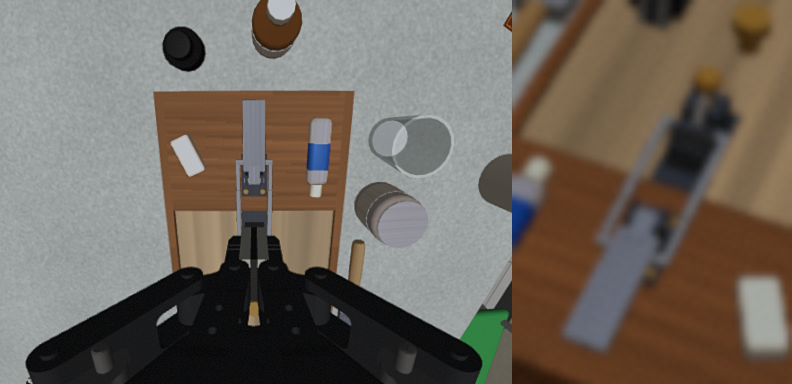

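The handle lies 3.1° below level, so the lever is at its stop. The loop is still hooked on the keeper, and the robot is clear.

```bash
python3 -c "
from workcell import env
print(env.hand_in())"
```

```text
the job is handed in; nothing more can be done
None
```

The paint box is shut and the job handed in at about 22 s; no verdict came back: lid home, loop bar in the keeper slot (still hooked in the last picture), lever measured at its stop, nothing nearby touched.

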